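# Dress the bedside display rail

### The job

First, on the white lamp box, slide the two outer switches fully on (away from the robot, out to the end) and the two inner ones fully off (back towards the robot). Then hang every white plate lying on the wooden step on the black arched rail: take one of the S-hooks that hang there, pass its lower bend through the hole in the plate's neck, lift the plate off with it and hang the hook back on the bar, one plate to a hook. Leave the clock, the coaster and the weather glass where they stand.

Things in the scene. Friction and masses are not known exactly. Their poses are not given: they have to be found in the camera images.
- rail: Fixed black arch of 12 mm tube on a flat foot 130 x 370 x 12 mm. Origin: middle of the foot's underside, on the table; x points away from the robot, across the bar. The level top bar runs along y from -145 to 145 mm at x = 0, its axis 264 mm above the origin, then bends down to posts at y = -170 and 170 mm. Four flat lamps 8 mm high on the foot.
- hook0: Loose steel S-hook, 8 mm round bar, 60 g, wooden grip tab on top. Starts hanging on the rail at rail y about -108 mm, in the plane across the bar, x along the rail's x. Origin: bar's centre at the lowest point of the lower bend, z up. Bar centre line (x, z) mm: tip (16,31) (16,13), lower bend (0,0), (-16,13) (-16,52) (16,78) (16,112), upper bend (0,125), (-16,112), end (-16,98).
- hook1: Same as hook0, at rail y about -36 mm. All hooks: the lower bend is a V whose tip points up on the +x side, 24 mm clear from the shank; the upper one is open downwards and to -x: with a plate on it, the hook goes on from the bar's far side (moved towards the robot with the bar 76 mm above its origin, then lowered). Hanging, the origin is 112 mm below the bar's axis.
- hook2: Same as hook0, at rail y about 36 mm. All hooks: the tab is 20 mm (x) by 12 mm (y), from z = 127 to 161 mm; it is the place to grip while the hook hangs: fingertips kept above z = 131 mm clear the bends and the bar, closing along the hook's x (neighbour hooks are 72 mm away).
- hook3: Same as hook0, at rail y about 108 mm.
- riser: Fixed wooden step. Origin: centre of its underside, on the table. Top board 240 (x) by 330 (y) mm, 18 mm thick, upper face 90 mm above the table; front edge (towards the robot) at x = -120 mm. Its legs stand 40 mm back from the front edge, so it is open below the edge.
- plate_square: Loose white ceramic plate, 6 mm thick, 75 g, may be absent. Origin: hole's centre, on the underside; the hole is 18 mm wide. Lies flat on the step, the neck out over the front edge, hole centre 12 to 20 mm beyond it. x points from hole to body (about the step's x; down when hung). Neck 36 mm wide, x = -16 to 20 mm; rectangular body 56 mm wide, x = 20 to 112 mm.
- plate_round: As plate_square (may be absent), but 70 g, neck 36 mm wide from x = -16 to 34 mm, round body 72 mm in diameter centred at x = 70 mm (ends at x = 106 mm).
- plate_slim: As plate_square (may be absent), but 65 g, with a slim rectangular body 42 mm wide from x = 20 to 120 mm.
- lampbox: Fixed white box 90 (x) by 140 (y) by 50 mm high; origin: centre of its underside, on the table; x points away from the robot. On top four slide switches: grey upright tabs 12 (x) by 11 (y) mm, 18 mm high, at box y = 45, 15, -15, -45 mm (switch1 to switch4, from the robot's left), centre at box x = -12 mm when off, 12 mm when on. A closed gripper can push them.
- switch1 (a joint): Outer left switch: 0 fully off (towards the robot), 0.024 m fully on (away from the robot). Stays where it is left, slides with about 1.5 N.
- switch2 (a joint): Inner left switch, same travel.
- switch3 (a joint): Inner right switch, same travel.
- switch4 (a joint): Outer right switch, same travel.
- switch1_top (a point): Centre of the top of switch1's tab, 68 mm above the table.
- switch2_top (a point): The same on switch2.
- switch3_top (a point): The same on switch3.
- switch4_top (a point): The same on switch4.
- clock: Bystander: black twin-bell alarm clock, 90 mm wide, 130 mm high; origin at the centre of its underside.
- coaster: Bystander: round cork coaster 96 mm in diameter, 12 mm high; origin at the centre of its underside.
- weather_glass: Bystander: drop-shaped glass, 80 mm in diameter, 117 mm high, pointed; origin at the centre of its underside.

How it is judged:
By the outcome, as a careful person would: the job done as asked, in the order asked, and still so for the second after the job is handed in, with the robot touching nothing.
Of plate_square, plate_round, plate_slim only 2 to 3 are there at a start; the rules pass over those that are not, and their reading is None.
At some moment in a run one of plate_square, plate_round, plate_slim may be knocked a few centimetres aside while the robot is not near it.
It also fails if it takes over 210 s, if anything falls off the work surface, if the arm or the gripper's body presses on something with over 40 N, if the wrist force passes 120 N, or if a joint passes its speed limit or range.

### The arm

A 6-joint arm with a two-finger parallel gripper is mounted at the origin on the work surface. World frame = base frame: x ahead of the robot, y to its left, z up, the work surface at z = 0. Lengths are in m, angles in rad, forces in N, time in s.
With the tool pointing down it reaches from about 0.35 to 0.8 m from the base axis. Payload 7.3 kg.
Tool frame: the origin (TCP) lies on the centre line of the jaws, within the pads' length; the fingertips stand 11 mm ahead of it and the grasp point (between the pads) lies 8 mm behind it; z points along the fingers, y is the line along which they close (so a half turn about z gives the same grasp; the last joint's range is limited). The gripper opens to 85 mm and grips with 20 to 120 N. Pads are 22 mm wide; open, the fingers measure 114 mm over their backs; the gripper's body (76 mm by 85 mm) begins 54 mm behind the grasp point. The pads swing forward as they close: fully open they stand 13 mm farther back than shut.
Start: joints at [-0.146, 0.342, 1.524, -0, 1.275, -0.146], TCP at [0.525, 0, 0.242] pointing down, gripper open.
Joint ranges: [-2.53, 2.53], [-0.77, 2.02], [0.04, 2.7], [-1, 4.14], [0.28, 2.66], [-3.11, 3.11]. Speed limits (rad/s): [2.57, 2.57, 3.14, 3.14, 3.14, 3.14].

### API

Orientations are given as a unit quaternion [x, y, z, w].
In Python, from workcell import reach, move_straight, movej, command_gripper, hold, solve_ik, read_state, get_image, camera_model, PlanningError, finish_job, search_frame, masks_of gives the robot as it stands. Calls block until the motion is done:
- reach(position, orientation): joint-space move of the TCP to a pose.
- move_straight(position, orientation=None, speed=0.15, max_force=None): straight line of the TCP; orientation=None keeps the orientation; speed is the mean speed in m/s. With max_force (N) it stops when the force on the tool has changed by that much, and returns True; else False.
- movej(angles): joint-space move.
- command_gripper(opening, force=None): finger opening in m; force is the grip in N (None keeps the last); returns when the fingers have stopped.
- hold(seconds).
- solve_ik(position, orientation): joint angles nearest the present ones, or None.
- read_state(): the state.
- get_image(name): name is "scene" or "side" or "wrist"; returns (picture, depth): 420x560x3 uint8, red, green, blue; 420x560 float32, m along the optical axis (not along the pixel's ray), 0 where there is no reading.
- camera_model(name): a dict with "K" (3x3 intrinsics, pixels), "k1" (the pictures are not rectified: a ray, as slopes to the right and down, at radius r is drawn at 1 + k1 r^2 times it, then the intrinsics apply), "R" (3x3) and "t" (3): a world point X has camera coordinates R X + t; the wrist camera has in their place "tool_from_camera" (4x4, takes a point from camera to tool coordinates, whose origin is the TCP and whose axes are the flange's). Camera axes: x right, y down, z forward; pixel columns grow to the right and rows downward; lengths in m; the calibration is good to about 2 mm. A picture is of the moment at which its call begins: read the wrist's pose just before it. camera_model takes no time and is no camera call.
A pose or a line that the arm cannot do raises PlanningError and nothing moves.
- finish_job(): hands the job in; it is judged then, once.
Trained networks look in the newest picture that a camera, given by its name, has taken for a name from the list of things; names that differ only in an ending like _2 or _b are one class to them, and where a whole thing is asked for, a point or a joint stands for the part that bears it (a point fixed in the world has none). Each returns a list of dicts, best first, with "confidence" (0 to 1); they miss things now and then, are a little off and sometimes report something else, mostly with a low value. They report only what shows in the picture. A call takes as long as a camera call.
- search_frame(name, camera): "rect" ([left, top, right, bottom] in pixels, round what is visible of it).
- masks_of(name, camera): "mask" (420x560 bool, what is visible of it) and "rect" ([left, top, right, bottom] in pixels, round what is visible of it).
The state is a dict: "time_s": time; "joint_positions": joint angles; "dq": joint speeds; "tau": joint torques, N m; "eef_pos": TCP position; "eef_rot": TCP orientation; "contact_force": force on the tool from outside, world axes, zero at the start; "torque": the same for the moment, N m; "grip_width": finger opening in m; "grip_force": force on a finger pad.
Only numpy, scipy, OpenCV 4.12 (cv2) and the standard library are available. Lean on these libraries where they do the work, as an engineer would, in place of code of your own. Each camera call takes 0.05 s, during which the arm holds its last target. There are 200 camera calls.

## Working session

There is one attempt and no reset: what is moved stays moved. The work goes in short steps, each a Python script; the robot and the scene stay as the last script left them, time stands still between calls to the robot, and variables do not carry over. Pictures are saved under pics/ and viewed, at most 14 in all, crops included, and the job is handed in when it is done.

```bash
mkdir -p pics; ls; python3 - <<'E'
from workcell import *
import cv2,numpy as np
s=read_state();print(s)
for n in("scene","side"):
    p,d=get_image(n);cv2.imwrite(f"pics/{n}0.png",p[:,:,::-1]);np.savez(f"/tmp/{n}0.npz",p=p,d=d)
    m=camera_model(n);print(n,m)
    for t in["rail","hook0","riser","plate_square","plate_round","plate_slim","lampbox","switch1","clock","coaster","weather_glass"]:
        print(t,[(np.round(r["rect"]).astype(int).tolist(),round(r["confidence"],2)) for r in search_frame(t,n)][:6])
print(camera_model("wrist"))
E
```

```text
pics
workcell.py
{'time_s': 0.0, 'joint_positions': array([-1.46011393e-01,  3.42760511e-01,  1.52502838e+00, -6.89278548e-06,
        1.27539370e+00, -1.45982816e-01]), 'dq': array([ 7.29861851e-04, -1.36586484e-03,  6.70874184e-06, -7.09442786e-04,
       -2.03407416e-04,  3.68678137e-04]), 'tau': array([ 5.72253757e-04, -4.33677435e+01, -2.46005630e+01, -7.37992127e-05,
        7.83137977e-03, -1.18290802e-05]), 'eef_pos': array([5.24613005e-01, 7.11715649e-05, 2.41602367e-01]), 'eef_rot': array([ 7.07115950e-01,  7.07097165e-01, -4.77013245e-04, -6.35956169e-04]), 'contact_force': array([-0.18301814,  0.50853299,  0.38019392]), 'torque': array([-0.0158488 , -0.01281339, -0.04334532]), 'grip_force': 0.0, 'grip_width': 0.08549559330902529}
scene {'K': array([[399.15663463,   0.        , 282.62511284],
       [  0.        , 399.15663463, 207.9528685 ],
       [  0.        ,   0.        ,   1.        ]]), 'k1': 0.02189404632245323, 'R': array([[-0.2750362 ,  0.96134117,  0.01335095],
       [ 0.67099665,  0.20187795, -0.71344852],
       [-0.68856269, -0.18726572, -0.70058045]]), 't'
[... 1554 characters left out ...]
 353, 319], 0.2)]
switch1 []
clock [([306, 199, 326, 245], 0.56)]
coaster [([330, 185, 355, 197], 0.65)]
weather_glass [([318, 267, 350, 323], 0.93)]
{'K': array([[365.70511733,   0.        , 273.02198586],
       [  0.        , 365.70511733, 207.74296051],
       [  0.        ,   0.        ,   1.        ]]), 'k1': 0.008921989963695256, 'tool_from_camera': array([[-1.27425675e-05, -9.47341515e-01, -3.20225006e-01,
         8.36046629e-02],
       [ 9.99999785e-01, -2.21951679e-04,  6.16820896e-04,
         4.80880359e-04],
       [-6.55414520e-04, -3.20224929e-01,  9.47341314e-01,
        -1.30940808e-01],
       [ 0.00000000e+00,  0.00000000e+00,  0.00000000e+00,
         1.00000000e+00]])}
```

View pics/scene0.png

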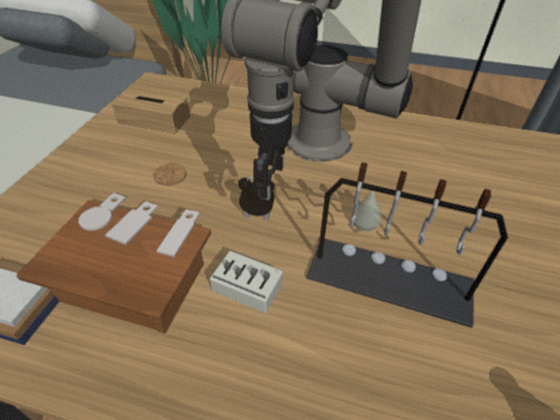

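View pics/side0.png

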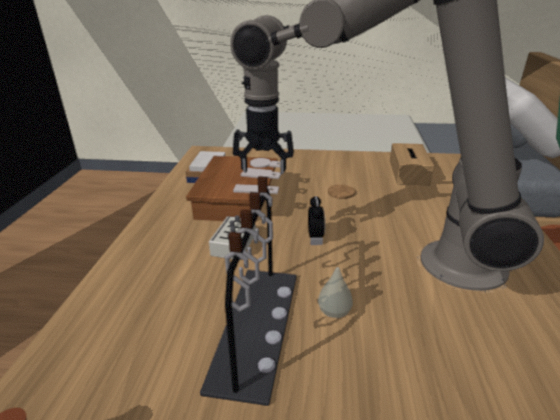

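The scene shows three plates on the step (round about (97,215), square (135,222), slim (180,232)). The rail with four hooks is on the right, from (330,185) to (500,235), and the lamp box is at (247,278). The clock stands under the gripper. Next I'll measure positions.

```bash
cat > h.py <<'E'
from workcell import *
import numpy as np, cv2
from scipy.spatial.transform import Rotation as Ro
def world(name,d,T=None):
    """organised world point map (H,W,3); T = (R,p) of tool for wrist"""
    m=camera_model(name);H,W=d.shape
    v,u=np.mgrid[:H,:W].astype(np.float64)
    k=m["k1"];D=np.array([k,0,0,0,0.])
    n=cv2.undistortPoints(np.stack([u,v],-1).reshape(-1,1,2),m["K"],D).reshape(H,W,2)
    c=np.dstack([n[...,0]*d,n[...,1]*d,d])
    if name=="wrist":
        A=m["tool_from_camera"];t=c@A[:3,:3].T+A[:3,3];P=t@T[0].T+T[1]
    else: P=(c-m["t"])@m["R"]
    P[d<=0]=np.nan
    return P
def project(name,X,T=None):
    m=camera_model(name);X=np.atleast_2d(X)
    if name=="wrist":
        A=m["tool_from_camera"];c=(((X-T[1])@T[0])-A[:3,3])@A[:3,:3]
    else: c=X@m["R"].T+m["t"]
    n=c[:,:2]/c[:,2:];r2=(n**2).sum(1,keepdims=True)
    return (n*(1+m["k1"]*r2))@m["K"][:2,:2].T+m["K"][:2,2]
def shot(name):
    s=read_state();T=(Ro.from_quat(s["eef_rot"]).as_matrix(),s["eef_pos"])
    p,d=get_image(name);return p,world(name,d,T),T
def q(yaw):
    """tool down, closing axis (tool y) along world heading yaw, tool x = heading+90"""
    c,s=np.cos(yaw),np.sin(yaw)
    return Ro.from_matrix(np.array([[-s,c,0],[c,s,0],[0,0,-1.]]).T.reshape(3,3).T if 0 else np.column_stack([[-s,c,0],[c,s,0],[0,0,-1.]])).as_quat()
def rot(yaw,v):
    c,s=np.cos(yaw),np.sin(yaw);return np.array([c*v[0]-s*v[1],s*v[0]+c*v[1],v[2]])
E
python3 - <<'E'
from h import *
np.set_printoptions(precision=4,suppress=True)
print(q(0))
for n in("scene","side"):
    p,P,T=shot(n)
    for t in["rail","hook0","riser","plate_square","plate_round","plate_slim","lampbox","switch1","clock","coaster","weather_glass"]:
        for r in masks_of(t,n)[:4]:
            X=P[r["mask"]];X=X[np.isfinite(X[:,0])]
            if r["confidence"]<.4 or len(X)<5:continue
            print(n,t,round(r["confidence"],2),len(X),"med",np.median(X,0),"lo",np.percentile(X,3,0),"hi",np.percentile(X,97,0))
            if t=="riser":
                Y=X[abs(X[:,2]-.09)<.006];b=cv2.minAreaRect(Y[:,:2].astype(np.float32)*1000);print("  rect",b,np.median(Y,0))
            if t=="lampbox":
                Y=X[abs(X[:,2]-.05)<.005];b=cv2.minAreaRect(Y[:,:2].astype(np.float32)*1000);print("  rect",b,np.median(Y,0))
            if t=="rail":
                Y=X[X[:,2]<.03];print("  foot",cv2.minAreaRect(Y[:,:2].astype(np.float32)*1000))
                Y=X[X[:,2]>.25];print("  bar",cv2.fitLine(Y.astype(np.float32),cv2.DIST_L1,0,.01,.01).ravel(),len(Y))
E
```

```text
[0.7071 0.7071 0.     0.    ]
scene rail 0.88 9486 med [0.5176 0.2977 0.0128] lo [0.4522 0.1095 0.007 ] hi [0.5768 0.4537 0.2701]
  foot ((378.0639343261719, 312.7456970214844), (485.0618896484375, 401.12579345703125), 86.57066345214844)
  bar [0.0643 0.9979 0.0026 0.5144 0.3155 0.2678] 975
scene hook0 0.96 473 med [0.5236 0.3886 0.2666] lo [0.2784 0.3839 0.0029] hi [0.5366 0.4713 0.314 ]
scene hook0 0.77 398 med [0.5192 0.315  0.2638] lo [0.3254 0.3102 0.0018] hi [0.5317 0.3583 0.3141]
scene hook0 0.7 325 med [0.5115 0.173  0.2673] lo [0.3655 0.1674 0.0603] hi [0.5222 0.1782 0.3143]
scene hook0 0.59 56 med [ 0.6225 -0.0731  0.0661] lo [ 0.6097 -0.0805  0.0512] hi [ 0.6273 -0.0691  0.0712]
scene riser 0.73 13524 med [ 0.7166 -0.276   0.0899] lo [ 0.5677 -0.4598  0.0124] hi [ 0.7875 -0.1448  0.0926]
  rect ((669.0368041992188, -307.0413818359375), (331.57391357421875, 244.23114013671875), 89.67931365966797) [ 0.7065 -0.2863  0.0903]
scene plate_square 0.56 999 med [ 0.5959 -0.3191  0.0963] lo [ 0.5251 -0.3523  0.091 ] hi [ 0.6464 -0.2933  0.0992]
scene plate_round 0.96 820 med [ 0.592
[... 2204 characters left out ...]
i [ 0.6485 -0.1808  0.0979]
side lampbox 0.61 765 med [0.6419 0.0121 0.0493] lo [ 0.5755 -0.0839  0.0045] hi [0.6701 0.0415 0.0684]
  rect ((635.9132690429688, -29.172203063964844), (140.37777709960938, 61.12944793701172), 78.73438262939453) [ 0.6444 -0.017   0.0499]
side clock 0.86 714 med [ 0.391  -0.0488  0.0756] lo [ 0.3681 -0.1119  0.0028] hi [ 0.4139 -0.0365  0.1225]
side coaster 0.66 307 med [ 0.3085 -0.3712  0.011 ] lo [ 0.2699 -0.418   0.0015] hi [ 0.3497 -0.3384  0.014 ]
side weather_glass 0.97 1096 med [0.339  0.2269 0.0489] lo [0.3073 0.2061 0.0076] hi [0.3691 0.2426 0.1014]
side weather_glass 0.51 600 med [0.5078 0.3201 0.2606] lo [0.4917 0.2486 0.1528] hi [0.5301 0.3237 0.3118]
```

```bash
python3 - <<'E'
from h import *
np.set_printoptions(precision=4,suppress=True)
command_gripper(0)
reach([0.60,-0.03,0.27],q(np.radians(-8.4)))
p,P,T=shot("wrist");cv2.imwrite("pics/w1.png",p[:,:,::-1])
ok=np.isfinite(P[...,0])
m=ok&(abs(P[...,2]-.05)<.004)&(np.hypot(P[...,0]-.624,P[...,1]+.029)<.11)
m2=cv2.morphologyEx(m.astype(np.uint8),cv2.MORPH_OPEN,np.ones((3,3)))
print("box",cv2.minAreaRect(P[m2>0][:,:2].astype(np.float32)*1000), np.median(P[m],0))
m=ok&(P[...,2]>.061)&(P[...,2]<.075)&(np.hypot(P[...,0]-.624,P[...,1]+.029)<.08)
n,l,st,c=cv2.connectedComponentsWithStats(m.astype(np.uint8))
for i in range(1,n):
    if st[i,4]>20: X=P[l==i];print("tab",st[i,4],X.mean(0),X.min(0),X.max(0),c[i])
for r in masks_of("switch1","wrist"): X=P[r["mask"]];print(r["confidence"],np.nanmedian(X,0))
# rail foot, yaw from scene depth
p,P,T=shot("scene");z=P[...,2]
m=(abs(z-.012)<.0035)&(abs(P[...,0]-.51)<.09)&(abs(P[...,1]-.29)<.24)
m2=cv2.morphologyEx(m.astype(np.uint8),cv2.MORPH_OPEN,np.ones((5,5)))
print("foot",cv2.minAreaRect(P[m2>0][:,:2].astype(np.float32)*1000))
E
```

```text
box ((623.181884765625, -27.99262237548828), (139.00991821289062, 89.32781982421875), 81.32835388183594) [ 0.6243 -0.0211  0.0493]
tab 169 [0.6212 0.018  0.0675] [0.6152 0.0121 0.0632] [0.6273 0.0237 0.07  ] [288. 123.]
tab 164 [ 0.6199 -0.0118  0.0672] [ 0.6138 -0.0182  0.0612] [ 0.6259 -0.0064  0.0695] [290.9207 156.0549]
tab 156 [ 0.6286 -0.0431  0.0671] [ 0.6223 -0.0495  0.0611] [ 0.6352 -0.0379  0.0696] [304.3397 187.3205]
tab 160 [ 0.6199 -0.072   0.0669] [ 0.6135 -0.0787  0.0617] [ 0.6262 -0.067   0.0697] [298.9625 216.9625]
0.69 [ 0.6194 -0.0113  0.0671]
0.64 [ 0.6281 -0.042   0.0673]
0.56 [0.6213 0.0186 0.0676]
0.53 [ 0.6201 -0.0707  0.0672]
foot ((510.7431945800781, 281.01434326171875), (366.8666076660156, 132.0933380126953), 86.92384338378906)
```

View pics/w1.png

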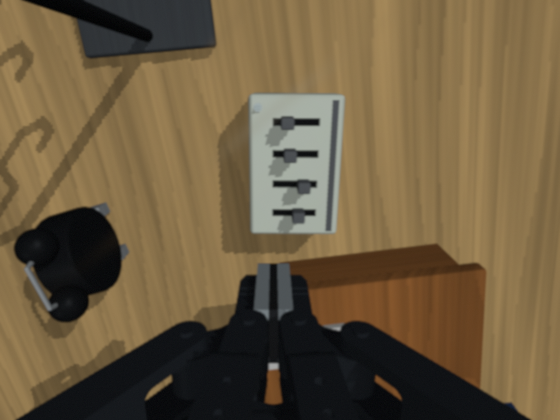

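The wrist view shows the lamp box with its tabs at (288,123), (291,156), (304,187) and (299,217), matching the depth clusters. Now I'll push them.

```bash
python3 - <<'E'
from h import *
np.set_printoptions(precision=4,suppress=True)
C=np.array([.6232,-.028,0]);y=np.radians(-8.5);Q=q(y)
B=lambda x,yy,z:C+rot(y,[x,yy,z])
for by,sg in((.045,1),(-.045,1),(.015,-1),(-.015,-1)):
    reach(B(-.045*sg,by,.12),Q)
    move_straight(B(-.045*sg,by,.067),Q,speed=.1,max_force=15)
    r=move_straight(B(.012*sg,by,.067),Q,speed=.04,max_force=8)
    e=read_state()["eef_pos"]-C;e=rot(-y,e);print(by,r,e)
    move_straight(B(-.02*sg+e[0]*0,by,.067),Q,speed=.1)
    move_straight(B(-.02*sg,by,.13),Q,speed=.2)
reach([0.60,-0.03,0.27],Q)
p,P,T=shot("wrist");ok=np.isfinite(P[...,0])
m=ok&(P[...,2]>.061)&(P[...,2]<.075)&(np.hypot(P[...,0]-.624,P[...,1]+.029)<.08)
n,l,st,c=cv2.connectedComponentsWithStats(m.astype(np.uint8))
for i in range(1,n):
    if st[i,4]>20: print("tab",st[i,4],rot(-y,P[l==i].mean(0)-C))
# plates
command_gripper(.085)
reach([.56,-.30,.29],q(0));p,P,T=shot("wrist");cv2.imwrite("pics/w2.png",p[:,:,::-1]);np.savez("/tmp/w2.npz",p=p,P=P)
for t in("plate_square","plate_round","plate_slim"):
    for r in masks_of(t,"wrist")[:2]:
        print(t,r["confidence"],r["rect"],np.nanmedian(P[r["mask"]],0))
print(read_state()["time_s"])
E
```

```text
0.045 True [-0.0083  0.0449  0.066 ]
-0.045 True [-0.0088 -0.045   0.0661]
0.015 True [0.0064 0.015  0.0673]
-0.015 True [ 0.0062 -0.0149  0.0673]
tab 185 [0.0119 0.045  0.0673]
tab 162 [-0.0122  0.0157  0.0674]
tab 144 [-0.0122 -0.014   0.0672]
tab 148 [ 0.0115 -0.044   0.0672]
plate_square 0.73 [229.8, 168.2, 374.0, 241.7] [ 0.5906 -0.3183  0.0952]
plate_round 0.85 [226.3, 251.8, 348.8, 317.6] [ 0.587  -0.4061  0.0952]
plate_slim 0.58 [217.1, 38.9, 384.0, 97.3] [ 0.5874 -0.2018  0.0953]
17.8833
```

View pics/w2.png

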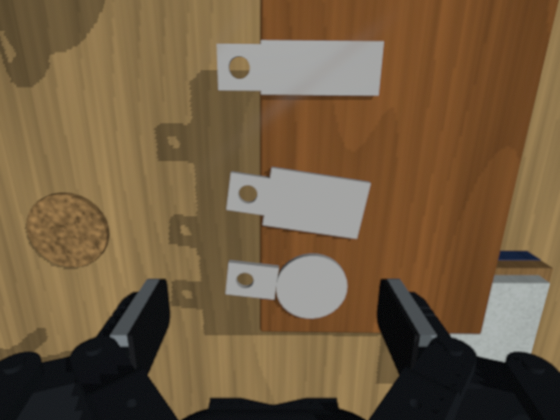

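The wrist view shows all three holes clear of the step edge: slim (239,67), square (248,194), round (245,281). The switches read ±12 mm, so that part is done. Next I'll locate the plates and the rail precisely.

```bash
cat >> h.py <<'E'
def on_plane(uv,z,T):
    m=camera_model("wrist");A=m["tool_from_camera"]
    n=cv2.undistortPoints(np.array(uv,float).reshape(-1,1,2),m["K"],np.array([m["k1"],0,0,0,0.])).reshape(-1,2)
    r=np.c_[n,np.ones(len(n))]@A[:3,:3].T@T[0].T;o=T[0]@A[:3,3]+T[1]
    return o+r*((z-o[2])/r[:,2])[:,None]
def plates(p,P,T):
    """all plates in wrist picture: hole xy, yaw, area, length"""
    z=P[...,2];w=(p.min(2)>120)&(abs(z-.095)<.012)&(P[...,0]>.49)&(P[...,0]<.80)&(P[...,1]>-.50)&(P[...,1]<-.12)
    w=cv2.morphologyEx(w.astype(np.uint8),cv2.MORPH_OPEN,np.ones((3,3)))
    cs,hi=cv2.findContours(w,cv2.RETR_CCOMP,cv2.CHAIN_APPROX_NONE);out=[]
    for i,c in enumerate(cs):
        if hi[0][i][3]>=0 or cv2.contourArea(c)<1500: continue
        k=[j for j in range(len(cs)) if hi[0][j][3]==i and cv2.contourArea(cs[j])>100]
        if not k: print("no hole",cv2.boundingRect(c));continue
        j=max(k,key=lambda j:cv2.contourArea(cs[j]))
        h=on_plane(cs[j][:,0],.096,T)[:,:2].astype(np.float32)*1000;o=on_plane(c[:,0],.096,T)[:,:2].astype(np.float32)*1000
        (hc,hr)=cv2.minEnclosingCircle(h)
        M=cv2.moments(o.reshape(-1,1,2));b=np.array([M['m10'],M['m01']])/M['m00'];H=np.array(cv2.fitEllipse(h)[0])
        d=b-H;yaw=np.arctan2(d[1],d[0]);u=d/np.hypot(*d);L=((o-H)@u)
        n=(o-H)@np.array([-u[1],u[0]])
        W=np.ptp(n);name="plate_slim" if W<49 else "plate_square" if W<64 else "plate_round"
        out.append(dict(name=name,hole=H/1000,yaw=yaw,W=W,L=(L.min(),L.max()),hr=hr))
    return out
E
python3 - <<'E'
from h import *
np.set_printoptions(precision=4,suppress=True)
p,P,T=shot("wrist")
for o in plates(p,P,T):print(o)
z=P[...,2];m=(abs(z-.09)<.004)&(P[...,0]>.5)&(p.min(2)<110)
m=cv2.morphologyEx(m.astype(np.uint8),cv2.MORPH_OPEN,np.ones((5,5)))
X=P[m>0]; ys=np.arange(-.45,-.16,.02)
e=np.array([[np.percentile(X[abs(X[:,1]-a)<.01][:,0],1),a] for a in ys if (abs(X[:,1]-a)<.01).sum()>30]);print("edge",e.T)
ry=np.radians(-3.5)
move_straight([.56,-.30,.45],speed=.25)
reach([.51,.26,.46],q(ry))
p,P,T=shot("wrist");cv2.imwrite("pics/w3.png",p[:,:,::-1]);np.savez("/tmp/w3.npz",p=p,P=P)
z=P[...,2];reg=(abs(P[...,0]-.51)<.09)&(abs(P[...,1]-.285)<.24)
m=(abs(z-.012)<.005)&reg
m=cv2.morphologyEx(m.astype(np.uint8),cv2.MORPH_OPEN,np.ones((5,5)))
print("foot",cv2.minAreaRect(P[m>0][:,:2].astype(np.float32)*1000),P[m>0].mean(0))
B=P[reg&(abs(z-.266)<.01)];print("bar",len(B),cv2.fitLine(B.astype(np.float32),cv2.DIST_L1,0,.01,.01).ravel(),B.min(0),B.max(0),np.percentile(B[:,2],[50,95]))
m=(reg&(z>.29)&(z<.33)).astype(np.uint8)
n,l,st,c=cv2.connectedComponentsWithStats(m)
for i in range(1,n):
    if st[i,4]>20:
        X=P[l==i];t=X[X[:,2]>.308];print("tab",st[i,4],t.mean(0),t.min(0),t.max(0))
print(read_state()["time_s"])
E
```

```text
{'name': 'plate_round', 'hole': array([ 0.5329, -0.4013]), 'yaw': np.float64(-0.12630420256845126), 'W': np.float64(71.80403941877891), 'L': (np.float64(-18.55080204989479), np.float64(102.95714176269796)), 'hr': 9.903450012207031}
{'name': 'plate_square', 'hole': array([ 0.5377, -0.3113]), 'yaw': np.float64(-0.1542241748588708), 'W': np.float64(56.32875097107532), 'L': (np.float64(-17.909435003420928), np.float64(109.26246739935877)), 'hr': 10.863479614257812}
{'name': 'plate_slim', 'hole': array([ 0.5325, -0.2023]), 'yaw': np.float64(-0.005173652999700921), 'W': np.float64(41.66810545049346), 'L': (np.float64(-18.08105096532075), np.float64(117.75777886965909)), 'hr': 10.368330001831055}
edge [[ 0.5488  0.549   0.6382  0.5524  0.5504  0.5506  0.6493  0.652   0.552
   0.5512  0.5523  0.5524  0.6536  0.5881  0.5521]
 [-0.45   -0.43   -0.41   -0.39   -0.37   -0.35   -0.33   -0.31   -0.29
  -0.27   -0.25   -0.23   -0.21   -0.19   -0.17  ]]
foot ((508.8444519042969, 277.26556396484375), (354.20709228515625, 131.33673095703125), 86.53148651123047) [0.5165 0.2969 0.0113]
bar 3644 [ 0.0624  0.998  -0.0033  0.5098  0.2875  0.2685] [0.483  0.1355 0.256 ] [0.5355 0.3971 0.2759] [0.2682 0.2706]
tab 645 [0.5156 0.3912 0.3118] [0.5054 0.3858 0.308 ] [0.5257 0.3969 0.314 ]
tab 465 [0.5116 0.3182 0.3116] [0.5017 0.3117 0.308 ] [0.5216 0.3242 0.3139]
tab 515 [0.5072 0.2493 0.3116] [0.4972 0.2425 0.3081] [0.5171 0.2552 0.3138]
tab 506 [0.5028 0.177  0.3115] [0.4929 0.1699 0.308 ] [0.5123 0.1823 0.3135]
20.8
```

View pics/w3.png

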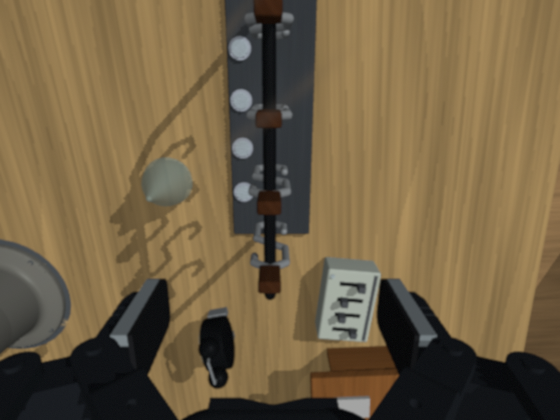

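The view from above shows the four hook tabs in line on the bar at (268,10), (268,118), (268,203) and (269,278). The weather glass (165,183) and clock (217,345) are on the robot side. I'll take hook3 first, for the round plate.

```bash
cat >> h.py <<'E'
RY=np.radians(-3.5);K=.144;Z0=.152
TAB={3:(.5156,.3912),2:(.5116,.3182),1:(.5072,.2493),0:(.5028,.177)}
def hp(o,dx,z,yaw,dy=0): # TCP for hook origin at xy o + (dx,dy) in yaw frame, height z
    return np.array([o[0],o[1],0])+rot(yaw,[dx,dy,z+K])
def pick_hook(i):
    o=TAB[i];Q=q(RY)
    reach(hp(o,0,.25,RY),Q);command_gripper(.05)
    move_straight(hp(o,0,Z0,RY),Q,speed=.1,max_force=15)
    command_gripper(0,60);s=read_state();print("grip",s["grip_width"],s["eef_pos"])
    move_straight(hp(o,0,Z0+.032,RY),Q,speed=.06)
    move_straight(hp(o,.007,Z0+.037,RY),Q,speed=.06)
    move_straight(hp(o,.09,Z0+.038,RY),Q,speed=.12)
    move_straight(hp(o,.11,.24,RY),Q,speed=.15)
def find(name,y):
    reach([.45,y+.05,.385],q(0));p,P,T=shot("wrist")
    L=plates(p,P,T)
    for o in L:print(o["name"],o["hole"],round(o["yaw"],3),round(o["W"],1),np.round(o["L"],1))
    return p,[o for o in L if o["name"]==name]
E
python3 - <<'E'
from h import *
np.set_printoptions(precision=4,suppress=True)
pick_hook(3)
p,L=find("plate_round",-.40)
cv2.imwrite("pics/w4.png",p[:,:,::-1])
print(read_state()["time_s"])
E
```

```text
grip 0.019271826656543475 [0.5155 0.3913 0.2966]
plate_round [ 0.5325 -0.4014] -0.133 71.9 [-18.3 103.8]
plate_square [ 0.5375 -0.3114] -0.162 56.1 [-18.4 109.9]
plate_slim [ 0.5323 -0.2024] -0.029 40.4 [-18.3 118.3]
28.4333
```

View pics/w4.png

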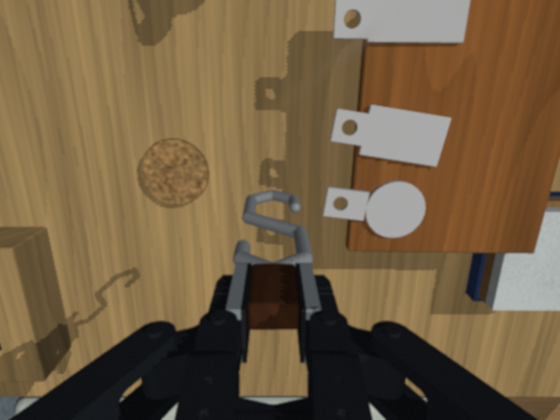

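The hook is held upright at (275,230) with its tip on the +x side. The round plate's hole is at (340,204). I'll insert it now.

```bash
cat >> h.py <<'E'
def insert(o):
    y=o["yaw"];Q=q(y);h=o["hole"]-.0025*np.array([np.cos(y),np.sin(y)])
    reach(hp(h,-.09,.16,y),Q)
    move_straight(hp(h,-.075,.038,y),Q,speed=.15)
    move_straight(hp(h,-.016,.038,y),Q,speed=.1,max_force=6)
    r=move_straight(hp(h,-.016,.078,y),Q,speed=.04,max_force=6)
    print("insert",r,read_state()["contact_force"]);return h,y
E
python3 - <<'E'
from h import *
np.set_printoptions(precision=4,suppress=True)
p,L=find("plate_round",-.40)
h,y=insert(L[0]);np.save("/tmp/hy.npy",[*h,y])
p,P,T=shot("wrist");a=cv2.resize(p[100:420,100:500],None,fx=1,fy=1)
b,_,_=shot("scene");b=cv2.resize(b[160:280,40:220],None,fx=2.2,fy=2.2)
c=np.zeros((max(a.shape[0],b.shape[0]),a.shape[1]+b.shape[1],3),np.uint8);c[:a.shape[0],:a.shape[1]]=a;c[:b.shape[0],a.shape[1]:]=b
cv2.imwrite("pics/i1.png",c[:,:,::-1]);print(read_state()["time_s"])
E
```

```text
plate_round [ 0.5322 -0.4012] -0.135 71.6 [-18.2 103.6]
plate_square [ 0.5371 -0.3114] -0.158 55.9 [-18.  110.1]
plate_slim [ 0.5324 -0.2023] -0.036 40.3 [-18.4 118.1]
insert False [ 0.0358  0.7584 -0.3049]
32.1417
```

View pics/i1.png

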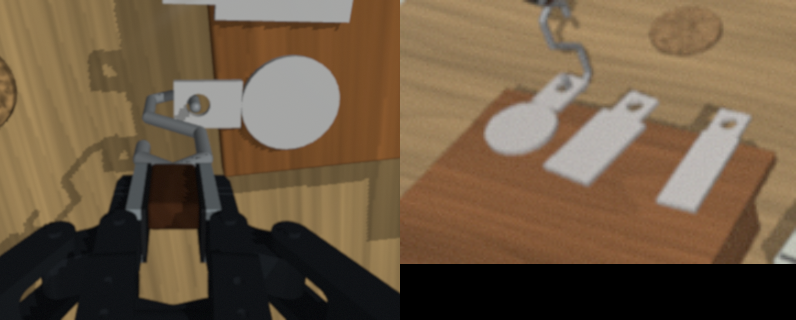

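The tip comes up through the hole in the round plate's neck, at (197,103) in the crop. Now I'll lift it.

```bash
cat >> h.py <<'E'
def lift(h,y):
    Q=q(y)
    move_straight(hp(h,-.016,.11,y),Q,speed=.04)
    move_straight(hp(h,-.016,.27,y),Q,speed=.08)
def carry(i):
    o=TAB[i];Q=q(RY);reach(hp(o,.10,.28,RY),Q)
def hang(i):
    o=TAB[i];Q=q(RY)
    move_straight(hp(o,.09,Z0+.037,RY),Q,speed=.12);hold(.5)
    r=[move_straight(hp(o,.006,Z0+.037,RY),Q,speed=.06,max_force=8)]
    r+=[move_straight(hp(o,0,Z0+.031,RY),Q,speed=.05,max_force=8)]
    r+=[move_straight(hp(o,0,Z0-.001,RY),Q,speed=.05,max_force=8)]
    print("hang",r,read_state()["contact_force"],read_state()["eef_pos"])
def release(i):
    o=TAB[i];s=read_state()["eef_pos"]
    command_gripper(.045);move_straight([s[0],s[1],.40],speed=.12)
E
python3 - <<'E'
from h import *
np.set_printoptions(precision=4,suppress=True)
h=np.load("/tmp/hy.npy");lift(h[:2],h[2]);print(read_state()["grip_width"],read_state()["contact_force"])
hold(.5)
a,_,_=shot("wrist");b,_,_=shot("scene")
carry(3)
e,_,_=shot("side");cv2.imwrite("pics/l1.png",np.hstack([a[100:,100:460],b[:320,40:480]])[:,:,::-1]);cv2.imwrite("pics/c1.png",e[:,:,::-1])
print(read_state()["time_s"])
E
```

```text
0.018695769191459103 [ 0.7241  0.176  -2.1988]
38.675
```

View pics/l1.png

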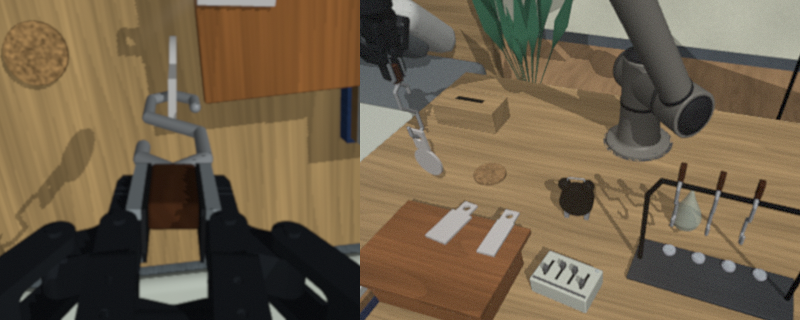

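View pics/c1.png

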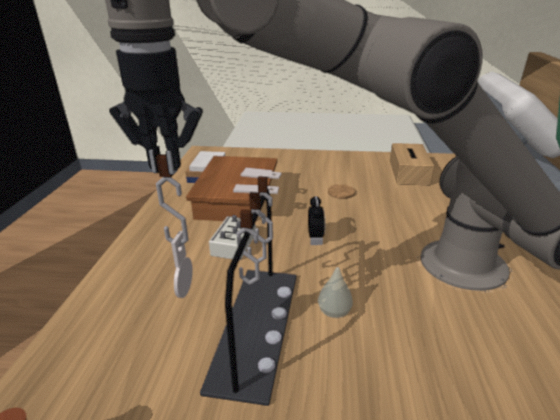

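The round plate hangs on the hook at (180,270), on the far side of the rail. I'll hang it.

```bash
python3 - <<'E'
from h import *
np.set_printoptions(precision=4,suppress=True)
hang(3);release(3);hold(.3)
e,_,_=shot("side");b,_,_=shot("scene");cv2.imwrite("pics/d1.png",np.hstack([e[150:410,130:400],b[120:380,260:540]])[:,:,::-1])
print(read_state()["time_s"])
E
```

```text
hang [False, False, True] [-0.1958 -0.4483  4.482 ] [0.5153 0.391  0.2965]
44.3417
```

View pics/d1.png

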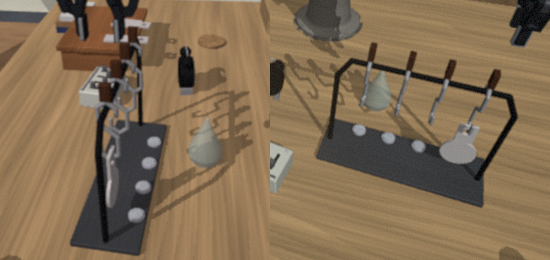

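The round plate hangs on hook3 at (462,145) in the crop. Next is the square plate on hook1, stopping after the lift to check it.

```bash
cat > one.py <<'E'
from h import *
import sys
np.set_printoptions(precision=4,suppress=True)
def run(i,name,y,pic):
    pick_hook(i);p,L=find(name,y)
    assert L,cv2.imwrite("pics/fail.png",p[:,:,::-1])
    h,yaw=insert(L[0]);a,_,_=shot("wrist");lift(h,yaw);f=read_state()["contact_force"];print("lifted",read_state()["grip_width"],f)
    b,_,_=shot("wrist");s,_,_=shot("scene")
    cv2.imwrite(pic,np.hstack([a[120:,130:400],b[120:,130:400],s[0:300,40:280]])[:,:,::-1]);print(read_state()["time_s"])
run(int(sys.argv[1]),sys.argv[2],float(sys.argv[3]),sys.argv[4])
E
python3 one.py 1 plate_square -.311 pics/s2.png
```

```text
grip 0.01879463185503035 [0.5069 0.2494 0.2966]
plate_square [ 0.5374 -0.311 ] -0.161 56.9 [-18.4 110. ]
plate_slim [ 0.5324 -0.2018] -0.013 42.1 [-18.4 118. ]
insert False [-0.2207 -0.5123 -0.0743]
lifted 0.018851254441833873 [-1.0256 -0.7849 -0.8373]
57.5417
```

View pics/s2.png

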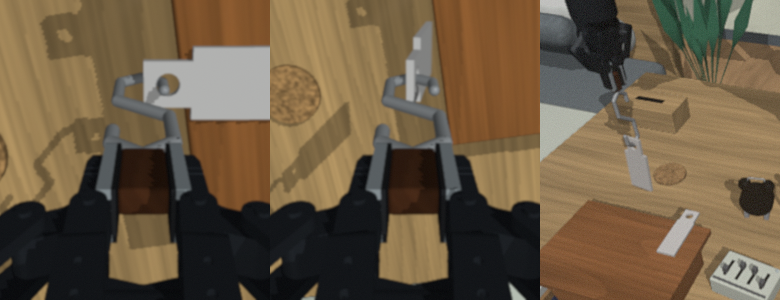

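The square plate is on the hook at (637,160). I'll hang it and go on to the slim plate with hook0.

```bash
python3 - <<'E'
from h import *
np.set_printoptions(precision=4,suppress=True)
carry(1);hang(1);release(1);hold(.3)
e,_,_=shot("side");b,_,_=shot("scene");cv2.imwrite("pics/d2.png",np.hstack([e[150:410,130:400],b[120:380,180:520]])[:,:,::-1])
print(read_state()["time_s"])
E
```

```text
hang [False, False, True] [-1.3523 -0.6347  4.5179] [0.5068 0.2492 0.2964]
65.2167
```

View pics/d2.png

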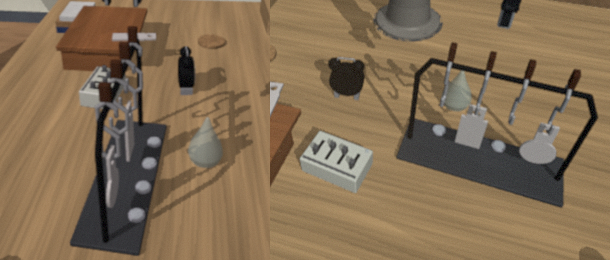

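Both plates are hanging, square at (473,125) and round at (540,148). Now the slim one.

```bash
python3 one.py 0 plate_slim -.202 pics/s3.png
```

```text
grip 0.01873702458413359 [0.5025 0.1771 0.2965]
plate_slim [ 0.5105 -0.2261] 0.107 43.6 [-17.5 117.9]
insert False [ 0.7151  0.4748 -1.2334]
lifted 0.018777234752983873 [ 0.3414  0.1758 -1.538 ]
77.725
```

View pics/s3.png

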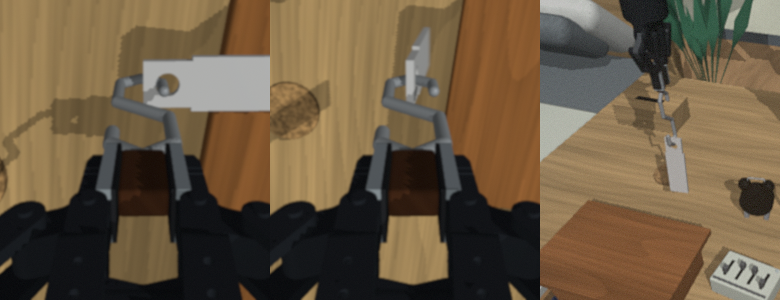

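The slim plate had been knocked aside, but the fresh measurement caught that, and it's now on the hook at (677,165). I'll hang it.

```bash
python3 - <<'E'
from h import *
np.set_printoptions(precision=4,suppress=True)
carry(0);hang(0);release(0)
reach([.56,-.03,.40],q(np.radians(-8.5)));hold(.5)
p,P,T=shot("wrist");C=np.array([.6232,-.028,0]);y=np.radians(-8.5)
m=(P[...,2]>.061)&(P[...,2]<.075)&(np.hypot(P[...,0]-.624,P[...,1]+.029)<.08)
n,l,st,c=cv2.connectedComponentsWithStats(m.astype(np.uint8))
for i in range(1,n):
    if st[i,4]>20: print("tab",st[i,4],rot(-y,P[l==i].mean(0)-C))
e,_,_=shot("side");b,_,_=shot("scene");cv2.imwrite("pics/d3.png",np.hstack([e[150:410,130:400],b[120:380,40:540]])[:,:,::-1])
print(read_state()["time_s"])
E
```

```text
hang [False, False, True] [-0.0621 -0.207   4.5268] [0.5024 0.1769 0.2964]
tab 96 [0.0118 0.045  0.0671]
tab 96 [-0.0122  0.0154  0.0671]
tab 87 [-0.0123 -0.0143  0.0671]
tab 85 [ 0.0112 -0.0445  0.0672]
86.0417
```

View pics/d3.png

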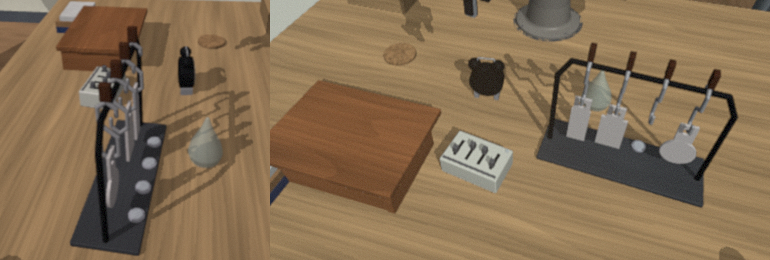

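```bash
python3 -c "
from workcell import *
print(finish_job())"
```

```text
the job is handed in; nothing more can be done
None
```

The job is handed in: the outer switches are on and the inner ones off, and all three plates hang on the rail, one to a hook (slim on hook0, square on hook1, round on hook3), in about 86 s; the slim plate was knocked aside partway through and picked up from its new spot.

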